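# Clear, tare and load a portion scale

### The arm

A 7-joint arm with a two-finger parallel gripper is mounted at the origin on the work surface. World frame = base frame: x ahead of the robot, y to its left, z up, the work surface at z = 0. Lengths are in m, angles in rad, forces in N, time in s.
With the tool pointing down it reaches from about 0.375 to 0.925 m from the base axis. Payload 3.1 kg.
Tool frame: the origin (TCP) lies between the finger pads; the fingertips stand 14 mm ahead of it and the grasp point (between the pads) lies 5 mm behind it; z points along the fingers, y is the line along which they close (so a half turn about z gives the same grasp; the last joint's range is limited). The gripper opens to 85 mm and grips with 20 to 120 N. Pads are 22 mm wide; open, the fingers measure 114 mm over their backs; the gripper's body (76 mm by 85 mm) begins 54 mm behind the grasp point. The pads swing forward as they close: fully open they stand 13 mm farther back than shut.
Start: joints at [1.114, 0.383, 0.044, 1.598, -0.018, 1.161, -0.05], TCP at [0.228, -0.609, 0.245] pointing down, gripper open.
Joint ranges: [-2.61, 2.61], [-0.41, 2.15], [-1.48, 1.57], [0, 2.5], [-1.57, 4.71], [0.05, 1.97], [-2.85, 2.85]. Speed limits (rad/s): [2.79, 2.79, 3.14, 3.14, 3.14, 3.14, 3.14].

### API

Orientations are given as a rotation vector (axis times angle).
In Python, from station import status, snapshot, manip gives the robot as it stands.
- The arm moves only by the shell command python3 -m pendant 'ROWS' [OPENING] [FORCE]. ROWS is JSON, a list of rows, each a list of 6 numbers: the shift along the world's x, y, z in units of 0.1 m (1.0 is 0.1 m), then the turn, a rotation vector about the world's x, y, z in units of 1.5 rad (1.0 is 1.5 rad). In form: [[tx, ty, tz, rx, ry, rz], ...]. A call has 1 to 5 rows; each row is the pose to reach, as a shift and turn from the pose commanded when the call began; what a row does not reach only later rows make up. A row lasts 1/12 s, in which the tool goes at most 41.7 mm and 7.16 degrees, less where a joint would pass 70% of its speed; a pose out of reach is approached as far as the arm can. A call with a number of a shift or a turn outside -1 to 1 is refused whole. A call with a gripper value outside its range is refused whole. OPENING is the opening, from 0 (shut) to 1 (fully open), set as the call begins (- or left out, the last holds). The fingers move at their own pace and stop on an object; FORCE is the grip in N (left out, the last holds). Time passes only in rows, so rows that repeat a pose let the fingers close. It gives the time, the measured TCP pose, the force, the opening and the grip force at its end, in the units of the state.
- status.get_state(): the state, without advancing time (a new reading comes with each control period).
- snapshot(name): name is "scene" or "top" or "wrist"; returns a dict with "pixels" (420x560x3 uint8, blue, green, red), "fx", "fy", "cx", "cy" (pixels), "eye" and "orientation" of the camera in the world; the wrist camera has in their place "mount" (4x4, takes a point from camera to tool coordinates, whose origin is the TCP and whose axes are the flange's). Camera axes: x right, y down, z forward; pixel columns grow to the right and rows downward; lengths in m; the calibration is good to about 2 mm. A picture is of the moment at which its call begins: read the wrist's pose just before it. There is no depth.
- manip.hand_in(): hands the job in; it is judged then, once.
The state is a dict: "time_s": time; "joint_positions": joint angles; "qd": joint speeds; "joint_efforts": joint torques, N m; "eef_pos": TCP position; "ee_rot": TCP orientation; "wrist_force": force on the tool from outside, world axes, zero at the start; "wrist_torque": the same for the moment, N m; "opening": finger opening in m; "gripper_force": force on a finger pad.
Only numpy, scipy, OpenCV 4.12 (cv2) and the standard library are available. Lean on these libraries where they do the work, as an engineer would, in place of code of your own. Each camera call takes 0.05 s, during which the arm holds its last target. There are 200 camera calls.

### The job

A yellow-lidded cup from the last batch has been left in the steel pan on the scale: stand it on the aluminium serving tray with the other yellow-lidded cups. With the pan empty and untouched, tare the scale by pressing the green key on its sloping front panel with the fingertips, gently but until you clearly feel it resist, for about half a second, and press neither of the other two keys. Then stand the red-lidded cup in the pan and leave it there to be weighed; set both cups down upright without dropping them, and leave the pan, the other yellow-lidded cups and the stack of empty cups where they stand.

Things in the scene. Friction and masses are not known exactly. Their poses are not given: they have to be found in the camera images.
- scale: white bench scale fixed to the table, 250 mm wide (y), x -127 to +145 mm. Origin: on the table; -x is its front, turned 43 to 72 degrees from the robot to the right; z up. Its steel platter, 88 mm above the table, carries the pan. The front panel (x -127 to -80 mm, 43 to 70 mm high) slopes 30 degrees from horizontal, facing front and up; display at its +y end, three flat keys in a row at its -y end
- tare_key: green tare key, last at the -y end, 24 mm (x, along the slope) by 32 mm (y), 3 mm proud of the panel. Origin: centre of its face; z points straight out of the panel, 30 degrees from vertical. Gives only 1.5 mm: 1 N at first touch, 6 N fully down, then solid. Takes the tare at 3 N held 0.3 s; 25 N damages it. The pan rim overhangs close behind: an upright gripper hits it; press tilted, square to the panel
- unit_key: the light grey units key, same size and axes, its centre 46 mm to the left (+y of the scale) of the green key's. Not to be pressed
- power_key: the orange-red power key, same size and axes, 90 mm to the left (+y of the scale) of the green key. Not to be pressed
- pan: open stainless pan standing loose on the platter: 162 mm (x) by 265 mm (y) over its rim, 65 mm deep, inside 136 by 239 mm; walls and floor 3 mm thick; 0.55 kg. Origin: centre of its underside, 88 mm above the table, 10 mm in front of the scale's origin, axes as the scale's. The front rim is about 9 mm behind the middle of the keys as seen from above and 94 mm higher
- serving_tray: shallow aluminium tray fixed on the table, 260 mm (x) by 200 mm (y), rim 18 mm high, walls and floor 4 mm thick; left or right of the scale. Origin: centre of its underside, z up. Two yellow-lidded cups stand in its +x half; its -x half is free
- prep_board: green chopping board fixed on the table, 240 mm (x) by 170 mm (y), 12 mm thick; on the other side of the scale from the tray. Origin: centre of its underside. The red-lidded cup stands about its middle, a stack of empty cups at its +x end
- cup_done: the yellow-lidded cup that stands in the pan at the start, to go to the serving tray; portion cup of dark bean paste, 50 mm tall: clear tapering wall, 46 mm across the base, straight-sided lid 60 mm in diameter taking up the top 12 mm (38 to 50 mm above the base); about 90 g. Origin: centre of its underside, z up
- cup_next: the only red-lidded cup, on the chopping board at the start, to go into the pan; portion cup of dark bean paste, 50 mm tall: clear tapering wall, 46 mm across the base, straight-sided lid 60 mm in diameter taking up the top 12 mm (38 to 50 mm above the base); about 90 g. Origin: centre of its underside, z up
- cup_tray_a: bystander: yellow-lidded cup of the same kind already in the serving tray. Origin: centre of its underside
- cup_tray_b: bystander: the other yellow-lidded cup already in the serving tray. Origin: centre of its underside
- cup_stack: bystander: stack of four empty clear cups on the chopping board, 60 mm in diameter, 59 mm tall. Origin: centre of its underside
There are look-alikes about, which are no part of the job. Leave any pink look-alike of the cup_done alone.

How it is judged:
By the outcome, as a careful person would: the job done as asked, in the order asked, and still so for the second after the job is handed in, with the robot touching nothing.
It also fails if it takes over 69 s, if anything falls off the work surface, if the arm or the gripper's body presses on something with over 40 N, if the wrist force passes 120 N, or if a joint passes its speed limit or range.

## Working session

There is one attempt and no reset: what is moved stays moved. The work goes in short steps, Python scripts to look and compute and a shell command to move; the robot and the scene stay as the last step left them, time stands still between calls to the robot, and variables do not carry over. Pictures are saved under pics/ and viewed, at most 13 in all, crops included, and the job is handed in when it is done.

```bash
ls; mkdir -p pics; python3 - <<'E'
from station import status, snapshot
import cv2,numpy as np
print(status.get_state())
for n in("scene","top"):
    s=snapshot(n); cv2.imwrite(f"pics/{n}0.png",s["pixels"])
    np.save(f"pics/{n}0.npy",s,allow_pickle=True)
    print(n,{k:v for k,v in s.items() if k!="pixels"})
E
```

```text
pics
{'time_s': 0.0, 'joint_positions': array([ 1.11420213,  0.38388808,  0.04382822,  1.59964853, -0.01789656,
        1.16118406, -0.04990397]), 'qd': array([ 1.55776293e-03,  3.04154148e-04,  9.75981877e-04, -3.73927275e-04,
       -3.87111448e-05,  1.01167395e-03, -2.33091265e-04]), 'joint_efforts': array([-4.39997905e-06, -4.33465362e+01,  1.02452338e+00, -2.49516946e+01,
        1.05790253e-02,  1.13934922e-02,  3.57100525e-06]), 'eef_pos': array([ 0.22791015, -0.60772845,  0.24381819]), 'ee_rot': array([-3.08853367e+00, -5.60225102e-01,  9.97476817e-04]), 'wrist_force': array([ 0.51285454,  0.49063952, -0.25096806]), 'wrist_torque': array([ 0.0111531 , -0.00790993, -0.0029074 ]), 'gripper_force': 0.0, 'opening': 0.08530784762446608}
scene {'fx': 522.2001115043614, 'fy': 522.2001115043614, 'cx': 282.22435423612285, 'cy': 208.34285730626786, 'eye': array([1.51138601, 0.27407351, 0.84249683]), 'orientation': array([-1.41870303, -1.92302576,  0.95854443])}
top {'fx': 392.8512070787368, 'fy': 392.8512070787368, 'cx': 280.0165947670343, 'cy': 209.96821682167752, 'eye': array([ 0.29710067, -0.00558576,  1.31563745]), 'orientation': array([-2.11269843,  2.15802506, -0.16629399])}
```

View pics/top0.png

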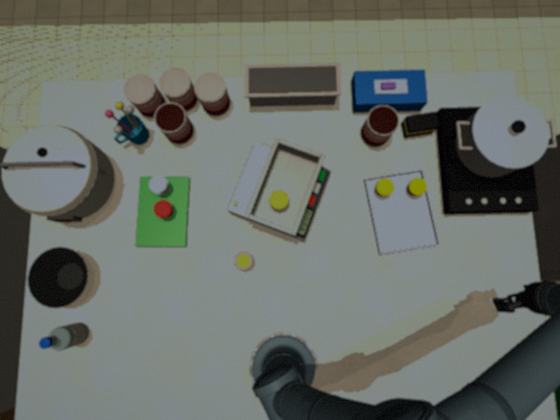

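View pics/scene0.png

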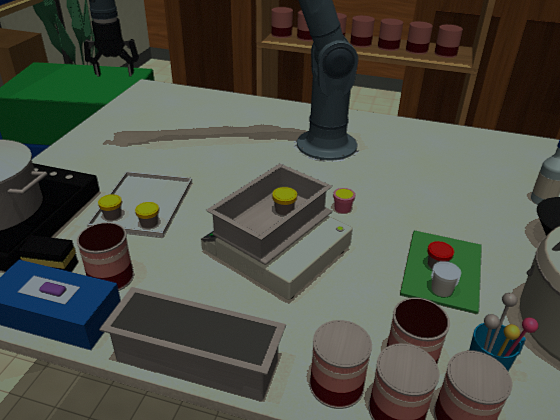

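Top view: the yellow-lidded cup in the pan is at (279,200). The keys are green (322,174), grey (317,187) and orange-red (312,199). The tray cups are at (384,187) and (417,187), the red lid at (163,210) and the cup stack at (158,185).
Things that could be mistaken for cup_done: a loose yellow-lidded cup on the table at (244,261), pink-bodied in the scene view at (344,198), which I leave alone, and the two tray cups. I choose the cup in the pan, at top (279,200) and scene (285,198).

```bash
cat > h.py <<'E'
import numpy as np, cv2
from scipy.spatial.transform import Rotation as R
from station import status, snapshot
def ray(s,uv,pose=None):
    d=np.array([(uv[0]-s["cx"])/s["fx"],(uv[1]-s["cy"])/s["fy"],1.])
    if "mount" in s:
        p,r=pose; M=s["mount"]; r=R.from_rotvec(r)
        return p+r.apply(M[:3,3]), r.apply(M[:3,:3]@d)
    return s["eye"],R.from_rotvec(s["orientation"]).apply(d)
def onz(s,uv,z,pose=None):
    o,d=ray(s,uv,pose); return o+d*(z-o[2])/d[2]
def blobs(img,lo,hi,amin=15):
    m=cv2.inRange(cv2.cvtColor(img,cv2.COLOR_BGR2HSV),np.array(lo),np.array(hi))
    n,_,st,c=cv2.connectedComponentsWithStats(m)
    return [(c[i].round(1),st[i]) for i in range(1,n) if st[i][4]>=amin]
YEL=((22,140,90),(34,255,255)); RED=((0,170,90),(8,255,255)); GRN=((45,110,40),(80,255,255)); 
def wrist():
    st=status.get_state(); s=snapshot("wrist"); return s,(st["eef_pos"],st["ee_rot"])
E
python3 - <<'E'
from h import *
T=np.load("pics/top0.npy",allow_pickle=True).item();S=np.load("pics/scene0.npy",allow_pickle=True).item()
for n,(lo,hi),z in(("yel",YEL,.141),("yel tray",YEL,.054),("red",RED,.062),("grn",GRN,.06)):
    for c,st in blobs(T["pixels"],lo,hi,12): print(n,c,st,onz(T,c,z).round(4))
print("scene")
for n,(lo,hi),z in(("yel",YEL,.141),("yel tray",YEL,.054),("red",RED,.062)):
    for c,st in blobs(S["pixels"],lo,hi,12): print(n,c,st,onz(S,c,z).round(4))
hsv=cv2.cvtColor(T["pixels"],cv2.COLOR_BGR2HSV)
for p in((322,174),(317,187),(312,199),(305,222),(244,261),(163,210),(163,235),(380,230)):print(p,hsv[p[1],p[0]])
a=cv2.resize(T["pixels"][125:275,210:350],None,fx=4,fy=4,interpolation=cv2.INTER_CUBIC)
cv2.imwrite("pics/c1.png",cv2.convertScaleAbs(a,alpha=1.5))
E
```

```text
yel [118.9 105.2] [116 103   7   6  32] [0.8353 0.5028 0.141 ]
yel [384.3 186.9] [376 179  18  17 227] [ 0.5517 -0.3213  0.141 ]
yel [417.2 186.4] [409 178  18  18 232] [ 0.551  -0.4216  0.141 ]
yel [278.6 199.8] [270 191  18  19 270] [0.5187 0.0021 0.141 ]
yel [243.1 260.4] [237 254  13  13 129] [0.338  0.1111 0.141 ]
yel tray [118.9 105.2] [116 103   7   6  32] [0.8752 0.5405 0.054 ]
yel tray [384.3 186.9] [376 179  18  17 227] [ 0.5705 -0.3447  0.054 ]
yel tray [417.2 186.4] [409 178  18  18 232] [ 0.5698 -0.4524  0.054 ]
yel tray [278.6 199.8] [270 191  18  19 270] [0.5351 0.0026 0.054 ]
yel tray [243.1 260.4] [237 254  13  13 129] [0.341  0.1198 0.054 ]
red [312.  200.2] [309 196   7  10  47] [ 0.5299 -0.1057  0.062 ]
red [162.8 208.8] [154 201  18  17 228] [0.5122 0.3784 0.062 ]
grn [321.4 175. ] [318 169   8  12  63] [ 0.6137 -0.1396  0.06  ]
grn [163.  215.3] [ 136  178   53   68 2636] [0.4912 0.3778 0.06  ]
scene
yel [284.4 194. ] [272 187  25  18 295] [0.5248 0.004  0.141 ]
yel [344.  193.3] [336 189  17  10 137] [0.477  0.1384 0.141 ]
yel [109.1 200.6] [ 98 194  23  14 242
[... 202 characters left out ...]
.8044 0.5019 0.141 ]
yel tray [284.4 194. ] [272 187  25  18 295] [ 0.4025 -0.0295  0.054 ]
yel tray [344.  193.3] [336 189  17  10 137] [0.3487 0.1216 0.054 ]
yel tray [109.1 200.6] [ 98 194  23  14 242] [ 0.5748 -0.4517  0.054 ]
yel tray [146.5 208.4] [135 202  24  14 254] [ 0.5753 -0.3442  0.054 ]
yel tray [ 25.5 258.9] [ 21 257  11   5  17] [ 0.8301 -0.5057  0.054 ]
yel tray [512.5 330.7] [505 324  15  14 140] [0.7167 0.5301 0.054 ]
red [440.6 249.5] [428 241  26  17 297] [0.5175 0.3812 0.062 ]
(322, 174) [ 68 255 102]
(317, 187) [ 39  33 133]
(312, 199) [  4 229 128]
(305, 222) [40 80 92]
(244, 261) [ 33 172 141]
(163, 210) [  2 187 135]
(163, 235) [ 59 122 136]
(380, 230) [106  29 150]
```

View pics/c1.png

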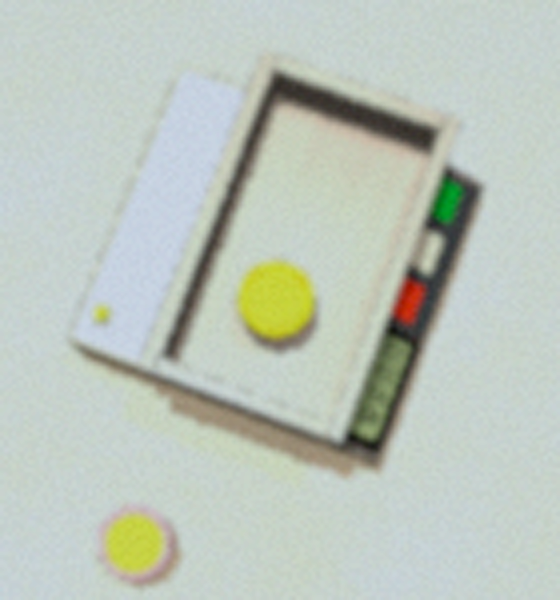

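The crop confirms it: a yellow lid inside the pan at top (279,200), the green key at the far -y end, and the pink-rimmed look-alike outside the pan at (244,261).

```bash
python3 - <<'E'
from h import *
T=np.load("pics/top0.npy",allow_pickle=True).item()
c=[onz(T,(u/4+210,v/4+125),.153)[:2] for u,v in((265,55),(458,118),(345,440),(150,360))]
print(np.round(c,4)); m=np.mean(c,0)
y=(c[3]-c[0]+c[2]-c[1]);yaw=np.arctan2(-y[0],y[1]);x=(c[0]-c[1]+c[3]-c[2]);print("centre",m,"yaw",np.degrees(yaw),np.degrees(np.arctan2(x[1],x[0])),np.linalg.norm(y)/2,np.linalg.norm(x)/2)
yaw=np.radians(68)
for yw in (yaw,):
  A=np.array([[np.cos(yw),np.sin(yw)],[-np.sin(yw),np.cos(yw)]])
  for n,p in (("cup",(.521,.003)),("green",(.6137,-.1396)),("red",(.5299,-.1057))):print(n,A@(np.array(p)-m))
# tray: bright quad
g=cv2.cvtColor(T["pixels"],cv2.COLOR_BGR2GRAY)
for z,pts in((.018,((364,180),(421,171),(437,243),(379,254))),(.012,((139,178),(189,177),(188,246),(137,246)))):
  q=np.array([onz(T,p,z)[:2] for p in pts]);print(q.round(3),q.mean(0).round(3))
st=status.get_state();r=R.from_rotvec(st["ee_rot"]);print(r.as_matrix().round(3))
a=np.hstack([cv2.resize(T["pixels"][160:265,350:450],None,fx=4,fy=4),cv2.resize(T["pixels"][160:265,120:220],None,fx=4,fy=4)])
cv2.imwrite("pics/c2.png",cv2.convertScaleAbs(a,alpha=1.4))
E
```

```text
[[ 0.7084  0.0054]
 [ 0.6546 -0.1416]
 [ 0.4091 -0.0482]
 [ 0.4722  0.096 ]]
centre [ 0.56106946 -0.02210785] yaw 69.10170036582242 68.1217299655214 0.2578087618360325 0.15687671343814766
cup [0.00826931 0.04655733]
green [-0.08922108 -0.09281152]
red [-0.08918158 -0.00241435]
[[ 0.604 -0.287]
 [ 0.631 -0.482]
 [ 0.386 -0.516]
 [ 0.354 -0.323]] [ 0.493 -0.402]
[[0.629 0.478]
 [0.629 0.307]
 [0.394 0.307]
 [0.397 0.476]] [0.512 0.392]
[[ 0.936  0.351 -0.001]
 [ 0.351 -0.936  0.002]
 [-0.    -0.002 -1.   ]]
```

View pics/c2.png

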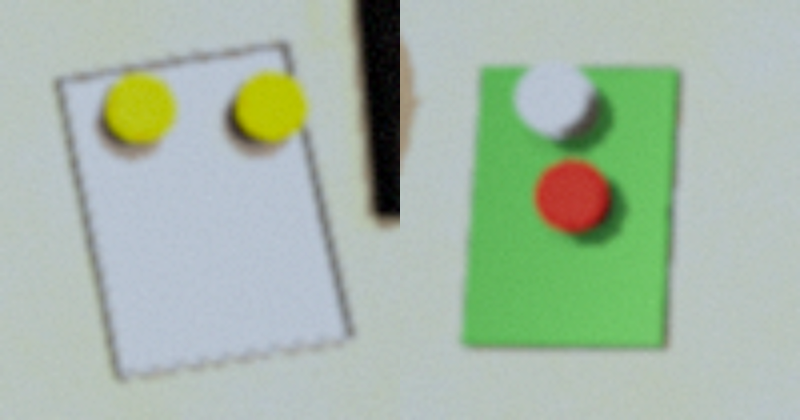

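The tray's -x half is free, around (0.43, -0.41). On the board the red lid is at top px (163,209) with the stack behind it at (159,185), so I'll use a sideways grasp for that cup. Moving above the pan now.

```bash

python3 -m pendant '[[0.48,1,0,0,0,0.09],[0.48,1,0,0,0,0.09],[0.48,1,0,0,0,0.09]]' 0.9
python3 -m pendant '[[0.48,1,0,0,0,0.09],[0.48,1,0,0,0,0.09],[0.48,1,0,0,0,0.09]]'
python3 -m pendant '[[0.48,1,0,0,0,0.09],[0.48,1,0,0,0,0.09],[0.48,1,0,0,0,0.09]]'
python3 -m pendant '[[0.48,1,0,0,0,0.09],[0.48,1,0,0,0,0.09],[0.48,1,0,0,0,0.09]]'
python3 -m pendant '[[0.48,1,0,0,0,0.09],[0.48,1,0,0,0,0.09],[0.48,1,0,0,0,0.09]]'
python3 -m pendant '[[0.48,1,0,0,0,0.09],[0.48,1,0,0,0,0.09],[0.48,1,0,0,0,0.09],[0.48,1,0,0,0,0.09],[0.48,1,0,0,0,0.09]]'
python3 - <<'E'
from h import *
s,p=wrist(); cv2.imwrite("pics/w1.png",s["pixels"]); print(p, s["mount"])
print(R.from_rotvec(p[1]).as_matrix().round(3))
for c,st in blobs(s["pixels"],*YEL,100): print(c,st,onz(s,c,.141,p).round(4))
E
```

```text
time_s: 0.35
eef_pos: [0.278, -0.5048, 0.2441]
ee_rot: [-3.042, -0.771, -0.002]
wrist_force: [0.7, 0.6, -0.3]
opening: 0.0768
gripper_force: 0.0
time_s: 0.6
eef_pos: [0.3261, -0.404, 0.2446]
ee_rot: [-2.983, -0.977, -0.001]
wrist_force: [1.2, 0.5, -0.6]
opening: 0.0772
gripper_force: 0.0
time_s: 0.85
eef_pos: [0.3737, -0.3041, 0.2449]
ee_rot: [-2.911, -1.177, -0.001]
wrist_force: [0.6, 0.2, 0.1]
opening: 0.0768
gripper_force: 0.0
time_s: 1.1
eef_pos: [0.4214, -0.2041, 0.2451]
ee_rot: [-2.825, -1.371, -0.001]
wrist_force: [0.0, -0.1, -0.3]
opening: 0.0772
gripper_force: 0.0
time_s: 1.35
eef_pos: [0.4692, -0.104, 0.2452]
ee_rot: [-2.727, -1.558, -0.002]
wrist_force: [-0.0, 0.6, -0.0]
opening: 0.0771
gripper_force: 0.0
time_s: 1.77
eef_pos: [0.5163, -0.0061, 0.2449]
ee_rot: [-2.615, -1.739, 0.0]
wrist_force: [-0.3, -1.1, 0.2]
opening: 0.0769
gripper_force: 0.0
(array([ 0.51628304, -0.00612705,  0.24489276]), array([-2.61474344e+00, -1.73946621e+00,  4.66312020e-04])) [[-6.30177554e-04 -9.48255526e-01 -3.17507574e-01  8.24472887e-02]
 [ 9.99998771e-01 -1.41767274e-04 -1.56136489e-03 -2.57081772e-04]
 [ 1.43556070e-03 -3.17508168e-01  9.48254450e-01 -1.29339463e-01]
 [ 0.00000000e+00  0.00000000e+00  0.00000000e+00  1.00000000e+00]]
[[ 0.386  0.922 -0.001]
 [ 0.922 -0.386  0.001]
 [ 0.    -0.001 -1.   ]]
[ 69.4 141.8] [  46  118   48   48 1716] [0.3974 0.108  0.141 ]
[280.7 200.9] [ 242  167   76   70 3900] [0.5212 0.0079 0.141 ]
[429.7 404.9] [421 391  18  29 305] [ 0.575  -0.2383  0.141 ]
```

View pics/w1.png

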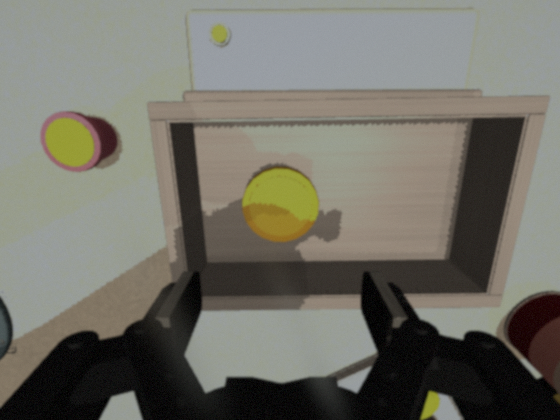

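The wrist view shows the yellow lid centred at about (281,204), with the rim walls aligned to the gripper and clear of both fingers. Descending.

```bash

python3 -m pendant '[[0.04,0.1,-0.4,0,0,0],[0.04,0.1,-0.8,0,0,0],[0.04,0.1,-1,0,0,0],[0.04,0.1,-1,0,0,0]]' | head -4
python3 -m pendant '[[0,0,-0.1,0,0,0],[0,0,-0.18,0,0,0],[0,0,-0.18,0,0,0],[0,0,-0.18,0,0,0]]'
python3 -m pendant '[[0,0,0,0,0,0],[0,0,0,0,0,0],[0,0,0,0,0,0],[0,0,0,0,0,0],[0,0,0,0,0,0]]' 0.5 30
```

```text
time_s: 2.15
eef_pos: [0.5146, -0.0016, 0.1396]
ee_rot: [-2.618, -1.725, 0.018]
wrist_force: [-0.8, -0.0, 0.8]
time_s: 2.48
eef_pos: [0.5209, 0.0009, 0.1281]
ee_rot: [2.62, 1.732, 0.002]
wrist_force: [0.2, 0.1, -0.1]
opening: 0.0767
gripper_force: 0.0
time_s: 2.9
eef_pos: [0.5215, 0.0015, 0.1288]
ee_rot: [2.619, 1.732, 0.003]
wrist_force: [-1.6, -0.1, 5.7]
opening: 0.0587
gripper_force: 32.6
```

```bash

python3 -m pendant '[[0,0,0.05,0,0,0],[0,0,0.2,0,0,0],[0,0,0.6,0,0,0],[0,0,0.9,0,0,0],[0,0,0.9,0,0,0]]' 
python3 - <<'E'
from h import *
s=snapshot("scene"); a=cv2.resize(s["pixels"][120:270,190:390],None,fx=3,fy=3,interpolation=cv2.INTER_CUBIC)
cv2.imwrite("pics/s2.png",cv2.convertScaleAbs(a,alpha=1.4))
E
```

```text
time_s: 3.32
eef_pos: [0.5249, 0.0021, 0.224]
ee_rot: [2.614, 1.73, 0.016]
wrist_force: [1.0, 0.3, 0.3]
opening: 0.0588
gripper_force: 32.9
```

View pics/s2.png

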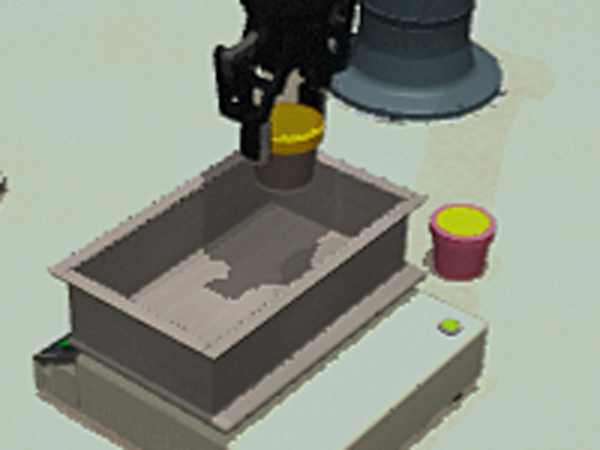

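Cup held upright, rim cleared, pan still in place. Carrying it to the tray.

```bash

python3 -m pendant '[[-0.22,-1,0.05,0,0,0],[-0.22,-1,0.05,0,0,0],[-0.22,-1,0.05,0,0,0]]' >/dev/null
python3 -m pendant '[[-0.22,-1,0,0,0,0],[-0.22,-1,0,0,0,0],[-0.22,-1,0,0,0,0]]'  >/dev/null
python3 -m pendant '[[-0.22,-1,0,0,0,0],[-0.22,-1,0,0,0,0],[-0.22,-1,0,0,0,0]]'  >/dev/null
python3 -m pendant '[[-0.22,-1.0,0,0,0,0],[-0.22,-1,0,0,0,0],[-0.22,-1,0,0,0,0],[-0.22,-1,0,0,0,0]]' |head -4
python3 -m pendant '[[-0.02,-0.12,-0.4,0,0,0],[-0.02,-0.12,-0.8,0,0,0],[-0.02,-0.12,-1,0,0,0],[-0.02,-0.12,-1,0,0,0]]' |head -4
python3 -m pendant '[[0,0,-0.2,0,0,0],[0,0,-0.4,0,0,0],[0,0,-0.6,0,0,0],[0,0,-0.6,0,0,0],[0,0,-0.6,0,0,0]]'
python3 - <<'E'
from h import *
s,p=wrist(); cv2.imwrite("pics/w2.png",s["pixels"])
print(R.from_rotvec(p[1]).as_matrix().round(3))
E
```

```text
time_s: 4.45
eef_pos: [0.4271, -0.4055, 0.2201]
ee_rot: [-2.629, -1.718, 0.007]
wrist_force: [-0.6, -1.8, -1.3]
time_s: 4.78
eef_pos: [0.4254, -0.4056, 0.1145]
ee_rot: [-2.606, -1.726, 0.005]
wrist_force: [-1.2, 0.2, -2.3]
time_s: 5.2
eef_pos: [0.4301, -0.4093, 0.062]
ee_rot: [-2.617, -1.733, 0.0]
wrist_force: [-0.3, 0.3, -0.6]
opening: 0.0587
gripper_force: 32.9
[[ 0.39   0.921 -0.002]
 [ 0.921 -0.39   0.002]
 [ 0.001 -0.002 -1.   ]]
```

```bash

python3 -m pendant '[[0,0,-0.08,0,0,0],[0,0,-0.15,0,0,0],[0,0,-0.17,0,0,0],[0,0,-0.18,0,0,0],[0,0,-0.18,0,0,0]]'
python3 -m pendant '[[0,0,-0.01,0,0,0],[0,0,-0.02,0,0,0],[0,0,-0.02,0,0,0]]'
```

```text
time_s: 5.67
eef_pos: [0.4301, -0.4105, 0.0441]
ee_rot: [-2.62, -1.733, 0.0]
wrist_force: [1.2, -0.9, -1.1]
opening: 0.0589
gripper_force: 32.9
time_s: 5.92
eef_pos: [0.4303, -0.4106, 0.0422]
ee_rot: [-2.62, -1.733, -0.0]
wrist_force: [-1.1, 0.5, -1.6]
opening: 0.0585
gripper_force: 32.9
```

```bash

python3 -m pendant '[[0,0,-0.01,0,0,0],[0,0,-0.01,0,0,0]]' |sed -n 2,4p
python3 -m pendant '[[0,0,-0.01,0,0,0],[0,0,-0.01,0,0,0]]'|sed -n 2,4p
```

```text
eef_pos: [0.4304, -0.4108, 0.0419]
ee_rot: [2.62, 1.733, -0.0]
wrist_force: [-1.6, 0.5, 2.0]
eef_pos: [0.4304, -0.4108, 0.0419]
ee_rot: [-2.62, -1.733, 0.001]
wrist_force: [-2.8, 2.1, 8.4]
```

Contact made. Releasing and rising.

```bash

python3 -m pendant '[[0,0,0.01,0,0,0],[0,0,0.01,0,0,0],[0,0,0.01,0,0,0],[0,0,0.01,0,0,0],[0,0,0.01,0,0,0]]' 0.9 |tail -3
python3 -m pendant '[[0,0,0.2,0,0,0],[0,0,0.6,0,0,0],[0,0,1,0,0,0],[0,0,1,0,0,0]]' >/dev/null
python3 -m pendant '[[0,0,0.4,0,0,0],[0,0,0.8,0,0,0],[0,0,1,0,0,0],[0,0,1,0,0,0]]' 0.9
python3 - <<'E'
from h import *
s=snapshot("top");T=s
for c,st in blobs(s["pixels"],*YEL,40): print(c,st,onz(s,c,.054).round(4))
for c,st in blobs(s["pixels"],*GRN,40): print(c,st,onz(s,c,.06).round(4))
cv2.imwrite("pics/t3.png",s["pixels"])
s=snapshot("scene")
for c,st in blobs(s["pixels"],*YEL,40): print(c,st,onz(s,c,.054).round(4))
E
```

```text
wrist_force: [-0.1, -0.8, 0.5]
opening: 0.0768
gripper_force: 0.0
time_s: 7.33
eef_pos: [0.4337, -0.4133, 0.2482]
ee_rot: [2.61, 1.726, 0.005]
wrist_force: [0.7, -1.3, -0.1]
opening: 0.0766
gripper_force: 0.0
[384.3 187. ] [376 179  18  17 230] [ 0.5702 -0.3447  0.054 ]
[417.2 186.4] [409 178  18  18 233] [ 0.5698 -0.4524  0.054 ]
[406.9 228.7] [398 221  18  17 237] [ 0.4314 -0.4087  0.054 ]
[243.1 260.5] [237 255  13  12 128] [0.3407 0.1198 0.054 ]
[321.4 175.2] [318 170   8  11  63] [ 0.613  -0.1395  0.06  ]
[163.  215.3] [ 136  178   53   68 2641] [0.4912 0.3778 0.06  ]
[150.3 176.2] [140 171  21  11 188] [ 0.4363 -0.4074  0.054 ]
[344.  193.3] [336 189  17  10 137] [0.3487 0.1216 0.054 ]
[109.  200.9] [ 98 194  23  17 253] [ 0.576  -0.4513  0.054 ]
[146.4 208.8] [135 202  24  17 267] [ 0.5769 -0.3436  0.054 ]
[ 43.7 262.3] [ 21 257  43  11 123] [ 0.8273 -0.4606  0.054 ]
[512.5 330.6] [505 324  15  14 140] [0.7165 0.5302 0.054 ]
```

The cup stands in the tray at (0.431, -0.409). Next I close the fingers, tilt 30° square to the panel and look at the keys from near.

```bash

python3 -m pendant '[[0.5,0.7,0,0.107,-0.045,0],[0.5,0.7,0,0.107,-0.045,0],[0.5,0.7,0,0.107,-0.045,0]]' 0 20 >/dev/null
python3 -m pendant '[[0.5,0.7,-0.2,0.107,-0.045,0],[0.5,0.7,-0.2,0.107,-0.045,0],[0.5,0.7,-0.2,0.107,-0.045,0]]' >/dev/null
python3 -m pendant '[[0.57,0.7,-0.45,0.107,-0.045,0],[0.57,0.7,-0.45,0.107,-0.045,0],[0.57,0.7,-0.45,0.107,-0.045,0],[0.57,0.7,-0.45,0.107,-0.045,0],[0.57,0.7,-0.45,0.107,-0.045,0]]'
python3 - <<'E'
from h import *
s,p=wrist(); cv2.imwrite("pics/w3.png",s["pixels"])
M=R.from_rotvec(p[1]).as_matrix();print(M.round(3))
for n,c in(("g",GRN),("r",RED)):
  for c,st in blobs(s["pixels"],*c,100): print(n,c,st,onz(s,c,.059,p).round(4))
E
```

```text
time_s: 8.35
eef_pos: [0.5868, -0.1983, 0.1752]
ee_rot: [-2.319, -1.54, -0.616]
wrist_force: [-0.2, -0.4, -0.1]
opening: -0.0001
gripper_force: 0.0
[[ 0.337  0.922  0.189]
 [ 0.798 -0.387  0.462]
 [ 0.499 -0.005 -0.867]]
g [282.4 205. ] [ 263  191   40   29 1101] [ 0.6138 -0.1342  0.059 ]
r [177.9 205.9] [158 193  40  27 996] [ 0.5294 -0.0994  0.059 ]
```

View pics/w3.png

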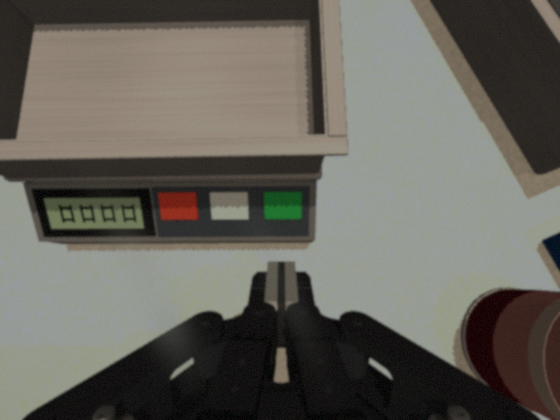

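The picture shows red (179,206), grey (229,206) and green (283,205) keys, with the green key fully visible and the shut fingers in line with it. Approaching to 10 mm standoff.

```bash

python3 -m pendant '[[0.07,0.18,-0.32,0,0,0],[0.14,0.35,-0.62,0,0,0],[0.22,0.52,-0.93,0,0,0],[0.22,0.52,-0.93,0,0,0],[0.22,0.52,-0.93,0,0,0]]'
python3 - <<'E'
from h import *
s,p=wrist(); cv2.imwrite("pics/w4.png",s["pixels"])
M=R.from_rotvec(p[1]).as_matrix()
for n,c in(("g",GRN),("r",RED)):
  for c,st in blobs(s["pixels"],*c,100):
    q=onz(s,c,.061,p); print(n,c,st,q.round(4),"tool",(M.T@(q-p[0])).round(4))
E
```

```text
time_s: 8.82
eef_pos: [0.6081, -0.1483, 0.0825]
ee_rot: [-2.322, -1.537, -0.616]
wrist_force: [-0.2, -0.0, 0.1]
opening: 0.0
gripper_force: 0.0
g [282.5 256.3] [ 251  243   62   38 1469] [ 0.6157 -0.131   0.061 ] tool [0.0056 0.0004 0.028 ]
r [114.2 265.9] [  82  246   65   41 2322] [ 0.529  -0.0999  0.061 ] tool [ 0.001  -0.0915  0.0258]
```

View pics/w4.png

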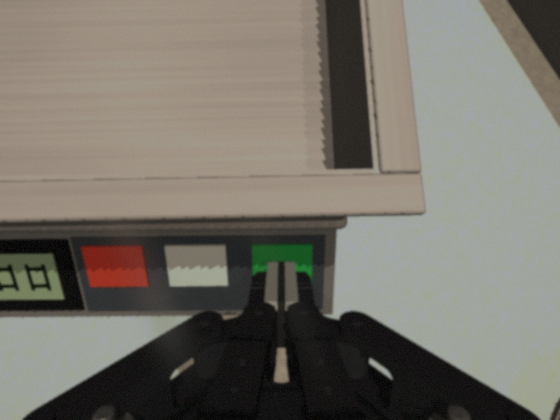

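Fingertips point at the green key (282,264), well clear of grey and of the rim. Pressing in small steps.

```bash

python3 -m pendant '[[0.013,0.032,-0.061,0,0,0],[0.013,0.032,-0.061,0,0,0],[0.013,0.032,-0.061,0,0,0]]' |sed -n 2,4p
python3 -m pendant '[[0.004,0.009,-0.017,0,0,0],[0.004,0.009,-0.017,0,0,0]]' |sed -n 2,4p
```

```text
eef_pos: [0.6112, -0.1472, 0.0785]
ee_rot: [-2.327, -1.537, -0.621]
wrist_force: [0.1, -0.5, -0.2]
eef_pos: [0.6112, -0.1451, 0.076]
ee_rot: [-2.325, -1.537, -0.62]
wrist_force: [-0.3, -0.1, 0.3]
```

```bash

python3 -m pendant '[[0.003,0.007,-0.013,0,0,0],[0.003,0.007,-0.013,0,0,0],[0.003,0.007,-0.013,0,0,0]]' |sed -n 2,4p
python3 -m pendant '[[0.003,0.007,-0.013,0,0,0],[0.003,0.007,-0.013,0,0,0],[0.003,0.007,-0.013,0,0,0]]' |sed -n 2,4p
```

```text
eef_pos: [0.6113, -0.1438, 0.0742]
ee_rot: [-2.324, -1.537, -0.619]
wrist_force: [-0.4, -0.2, -0.2]
eef_pos: [0.6115, -0.1434, 0.0733]
ee_rot: [-2.324, -1.537, -0.619]
wrist_force: [-2.5, -1.0, 4.2]
```

```bash

python3 -m pendant '[[0.002,0.005,-0.009,0,0,0],[0.002,0.005,-0.009,0,0,0]]' |sed -n 1,4p
```

```text
time_s: 9.95
eef_pos: [0.6117, -0.1431, 0.0727]
ee_rot: [-2.323, -1.537, -0.619]
wrist_force: [-2.8, -1.1, 7.2]
```

```bash

python3 -m pendant '[[0.001,0.002,-0.004,0,0,0],[0.001,0.002,-0.004,0,0,0],[0.001,0.002,-0.004,0,0,0],[0.001,0.002,-0.004,0,0,0]]' |sed -n 1,4p
python3 -m pendant '[[-0.02,-0.046,0.087,0,0,0],[-0.06,-0.14,0.26,0,0,0],[-0.15,-0.37,0.69,0,0,0],[-0.22,-0.53,1,0,0,0],[-0.22,-0.53,1,0,0,0]]' 
python3 - <<'E'
from h import *
s,p=wrist(); a=s["pixels"]; a=cv2.resize(a[150:260,0:340],None,fx=2.3,fy=2.3); cv2.imwrite("pics/w5.png",cv2.convertScaleAbs(a,alpha=1.4))
for n,c in(("g",GRN),("r",RED)):
  for c,st in blobs(s["pixels"],*c,100): print(n,c,st)
E
```

```text
time_s: 10.28
eef_pos: [0.6117, -0.1431, 0.0727]
ee_rot: [-2.323, -1.537, -0.619]
wrist_force: [-5.0, -2.4, 9.2]
time_s: 10.7
eef_pos: [0.5932, -0.2031, 0.1786]
ee_rot: [-2.338, -1.539, -0.629]
wrist_force: [2.3, -1.4, 1.2]
opening: 0.0001
gripper_force: 0.0
g [270.5 203.1] [ 251  189   39   29 1072]
r [166.2 204.9] [147 192  40  27 991]
```

View pics/w5.png

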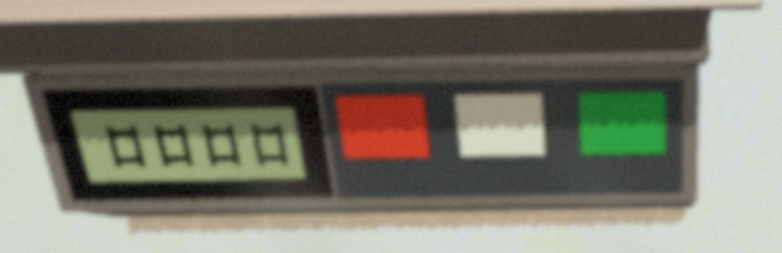

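The three keys look intact, at crop (382,127), (500,125) and (622,124). Lifting, straightening and moving to the red cup.

```bash

python3 -m pendant '[[-0.1,0.2,0.8,-0.107,0.045,0],[-0.1,0.2,0.8,-0.107,0.045,0],[-0.1,0.2,0.8,-0.107,0.045,0]]' |sed -n 2,3p
python3 -m pendant '[[-0.12,1,0,-0.107,0.045,0],[-0.12,1,0,-0.107,0.045,0],[-0.12,1,0,-0.107,0.045,0]]' >/dev/null
python3 -m pendant '[[-0.12,1,0,-0.107,0.045,0],[-0.12,1,0,-0.107,0.045,0],[-0.12,1,0,-0.107,0.045,0]]' |sed -n 2,3p
python3 -m pendant '[[-0.12,1,0,0,0,-0.145],[-0.12,1,0,0,0,-0.145],[-0.12,1,0,0,0,-0.145]]' 0.9 >/dev/null
python3 -m pendant '[[-0.12,1,0,0,0,-0.145],[-0.12,1,0,0,0,-0.145],[-0.12,1,0,0,0,-0.145]]' >/dev/null
python3 -m pendant '[[-0.12,1,-0.2,0,0,-0.145],[-0.12,1,-0.2,0,0,-0.145],[-0.12,1,-0.2,0,0,-0.145]]' >/dev/null
python3 -m pendant '[[-0.03,0.6,-0.7,0,0,0],[-0.03,0.6,-0.7,0,0,0],[-0.03,0.6,-0.7,0,0,0],[-0.03,0.6,-0.7,0,0,0],[-0.03,0.6,-0.7,0,0,0]]'
python3 - <<'E'
from h import *
s,p=wrist(); cv2.imwrite("pics/w6.png",s["pixels"])
M=R.from_rotvec(p[1]).as_matrix();print(M.round(3))
for c,st in blobs(s["pixels"],*RED,100): print(c,st,onz(s,c,.062,p).round(4))
E
```

```text
eef_pos: [0.586, -0.1686, 0.26]
ee_rot: [-2.429, -1.627, -0.442]
eef_pos: [0.5546, 0.0364, 0.2515]
ee_rot: [-2.605, -1.75, -0.004]
time_s: 12.67
eef_pos: [0.516, 0.3843, 0.1605]
ee_rot: [3.036, 0.804, -0.004]
wrist_force: [0.7, -0.2, 0.6]
opening: 0.0768
gripper_force: 0.0
[[ 0.869  0.495 -0.002]
 [ 0.495 -0.869 -0.001]
 [-0.002  0.    -1.   ]]
[280.8 223.5] [ 243  188   77   72 4229] [0.5133 0.384  0.062 ]
```

View pics/w6.png

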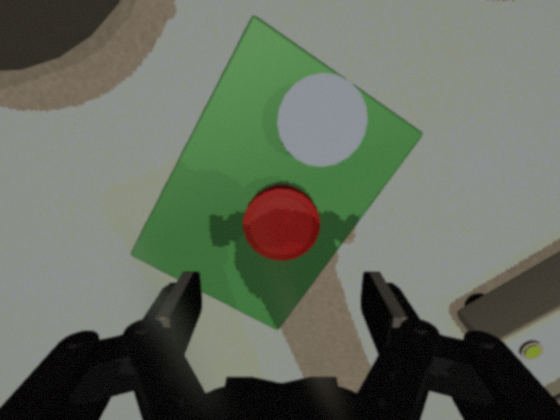

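Red lid at (281,223), with the stack at (322,120) clear of the finger line. Grasping.

```bash

python3 -m pendant '[[-0.02,-0.02,-0.4,0,0,0],[-0.02,-0.02,-0.8,0,0,0],[-0.02,-0.02,-1,0,0,0],[-0.02,-0.02,-1,0,0,0]]' | sed -n 2,4p
python3 -m pendant '[[0,0,-0.06,0,0,0],[0,0,-0.12,0,0,0],[0,0,-0.12,0,0,0],[0,0,-0.12,0,0,0]]' |sed -n 2,4p
python3 -m pendant '[[0,0,0,0,0,0],[0,0,0,0,0,0],[0,0,0,0,0,0],[0,0,0,0,0,0],[0,0,0,0,0,0]]' 0.5 30
```

```text
eef_pos: [0.5139, 0.3773, 0.0578]
ee_rot: [3.034, 0.795, -0.011]
wrist_force: [-0.4, -1.2, -0.2]
eef_pos: [0.5162, 0.3833, 0.0515]
ee_rot: [-3.037, -0.801, -0.005]
wrist_force: [-1.3, -0.2, 0.3]
time_s: 13.8
eef_pos: [0.5159, 0.3836, 0.0514]
ee_rot: [-3.037, -0.802, -0.004]
wrist_force: [-0.0, -1.4, 5.7]
opening: 0.059
gripper_force: 32.7
```

```bash

python3 -m pendant '[[0,0,0.05,0,0,0],[0,0,0.2,0,0,0],[0,0,0.6,0,0,0],[0,0,1,0,0,0],[0,0,1,0,0,0]]' | sed -n 2,6p
python3 -m pendant '[[0,0,0.4,0,0,0],[0,0,0.8,0,0,0],[0,0,1,0,0,0],[0,0,1,0,0,0]]' | sed -n 2,6p
python3 -m pendant '[[0.1,-1,0,0,0,0.109],[0.1,-1,0,0,0,0.109],[0.1,-1,0,0,0,0.109]]' >/dev/null
python3 -m pendant '[[0.1,-1,0,0,0,0.109],[0.1,-1,0,0,0,0.109],[0.1,-1,0,0,0,0.109]]' >/dev/null
python3 -m pendant '[[0.1,-1,0,0,0,0.109],[0.1,-1,0,0,0,0.109],[0.1,-1,0,0,0,0.109]]' >/dev/null
python3 -m pendant '[[0.1,-1,0,0,0,0.109],[0.1,-1,0,0,0,0.109],[0.1,-1,0,0,0,0.109],[0.1,-1,0,0,0,0.109],[0.1,-1,0,0,0,0.109]]'
python3 - <<'E'
from h import *
s,p=wrist(); cv2.imwrite("pics/w7.png",s["pixels"])
print(R.from_rotvec(p[1]).as_matrix().round(3))
E
```

```text
eef_pos: [0.5192, 0.3873, 0.1597]
ee_rot: [-3.031, -0.801, -0.024]
wrist_force: [-0.2, 1.6, 1.9]
opening: 0.0589
gripper_force: 32.9
eef_pos: [0.5174, 0.3858, 0.2578]
ee_rot: [-3.032, -0.801, -0.019]
wrist_force: [1.5, -0.6, 0.9]
opening: 0.0589
gripper_force: 33.0
time_s: 15.72
eef_pos: [0.5541, -0.0198, 0.2487]
ee_rot: [-2.622, -1.728, 0.002]
wrist_force: [0.7, 1.0, -0.8]
opening: 0.059
gripper_force: 33.1
[[ 0.394  0.919 -0.002]
 [ 0.919 -0.394 -0.   ]
 [-0.001 -0.002 -1.   ]]
```

View pics/w7.png

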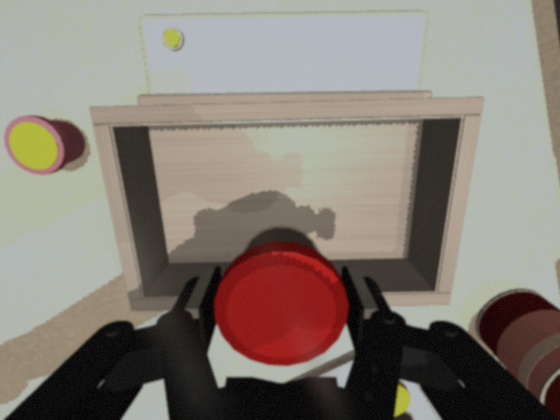

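Red cup held level over the pan; rim corners at about (92,107), (483,97), (450,302) and (131,308).

```bash
python3 - <<'E'
from h import *
s,p=wrist(); M=R.from_rotvec(p[1]).as_matrix()
q=np.array([onz(s,c,.153,p) for c in((92,107),(483,97),(450,302),(131,308))])
print(q.round(3), q.mean(0), "tool offset", M.T@(q.mean(0)-p[0]), p[0])
E
```

```text
[[ 0.468  0.109  0.153]
 [ 0.712  0.012  0.153]
 [ 0.655 -0.136  0.153]
 [ 0.408 -0.038  0.153]] [ 0.56100846 -0.01295591  0.153     ] tool offset [0.00664793 0.00480213 0.09595029] [ 0.55412833 -0.01729208  0.24895611]
```

```bash

python3 -m pendant '[[0.06,0.03,-0.25,0,0,0],[0.06,0.03,-0.5,0,0,0],[0.06,0.03,-0.75,0,0,0],[0.06,0.03,-0.95,0,0,0],[0.06,0.03,-1,0,0,0]]' | sed -n 2,4p
python3 -m pendant '[[0,0,-0.05,0,0,0],[0,0,-0.1,0,0,0],[0,0,-0.15,0,0,0],[0,0,-0.15,0,0,0],[0,0,-0.15,0,0,0]]' | sed -n 2,4p
```

```text
eef_pos: [0.5574, -0.0117, 0.1457]
ee_rot: [-2.61, -1.738, 0.009]
wrist_force: [-0.6, -0.8, -0.8]
eef_pos: [0.5614, -0.0143, 0.1353]
ee_rot: [2.618, 1.735, 0.002]
wrist_force: [0.2, 0.8, -0.5]
```

```bash

python3 -m pendant '[[0,0,-0.02,0,0,0],[0,0,-0.03,0,0,0],[0,0,-0.03,0,0,0]]' | sed -n 2,4p
python3 -m pendant '[[0,0,-0.01,0,0,0],[0,0,-0.01,0,0,0],[0,0,-0.01,0,0,0]]' | sed -n 2,4p
python3 -m pendant '[[0,0,-0.01,0,0,0],[0,0,-0.01,0,0,0],[0,0,-0.01,0,0,0]]' | sed -n 2,4p
```

```text
eef_pos: [0.561, -0.0146, 0.1318]
ee_rot: [2.619, 1.735, 0.0]
wrist_force: [-0.5, 0.7, -1.3]
eef_pos: [0.5608, -0.0145, 0.1305]
ee_rot: [-2.619, -1.735, 0.0]
wrist_force: [0.8, 0.3, -0.5]
eef_pos: [0.5609, -0.0145, 0.1304]
ee_rot: [2.619, 1.735, -0.001]
wrist_force: [-2.4, 0.0, 4.5]
```

Contact at the predicted height. Releasing, rising and checking.

```bash

python3 -m pendant '[[0,0,0.005,0,0,0],[0,0,0.005,0,0,0],[0,0,0.005,0,0,0],[0,0,0.005,0,0,0],[0,0,0.005,0,0,0]]' 0.9 | tail -3
python3 -m pendant '[[0,0,0.2,0,0,0],[0,0,0.5,0,0,0],[0,0,0.9,0,0,0],[0,0,1,0,0,0],[0,0,1,0,0,0]]' >/dev/null
python3 -m pendant '[[-0.5,0,0.8,0,0,0],[-0.5,0,0.8,0,0,0],[-0.8,0,0.8,0,0,0],[-0.8,0,0.8,0,0,0],[-0.8,0,0.8,0,0,0]]'
python3 - <<'E'
from h import *
s=snapshot("scene"); a=cv2.resize(s["pixels"][120:300,60:500],(792,324),interpolation=cv2.INTER_CUBIC)
cv2.imwrite("pics/s4.png",cv2.convertScaleAbs(a,alpha=1.4))
for n,c in(("y",YEL),("r",RED)):
  for c,st in blobs(s["pixels"],*c,40): print(n,c,st, onz(s,c,.141 if n=="r" else .054).round(3))
E
```

```text
wrist_force: [0.5, 0.1, -0.7]
opening: 0.0769
gripper_force: 0.0
time_s: 18.65
eef_pos: [0.4794, -0.0147, 0.3096]
ee_rot: [2.618, 1.734, -0.002]
wrist_force: [-0.1, -0.4, 0.2]
opening: 0.0768
gripper_force: 0.0
y [150.1 176. ] [140 171  21  11 194] [ 0.436 -0.408  0.054]
y [343.9 193.3] [336 189  17  10 138] [0.349 0.121 0.054]
y [109.1 200.6] [ 98 194  23  15 244] [ 0.575 -0.452  0.054]
y [146.5 208.4] [135 202  24  14 254] [ 0.575 -0.344  0.054]
y [ 34.8 260.3] [ 21 257  31   7  55] [ 0.828 -0.483  0.054]
y [512.5 330.6] [505 324  15  14 140] [0.716 0.53  0.054]
r [270.7 201.2] [258 194  26  15 292] [ 0.563 -0.018  0.141]
```

View pics/s4.png

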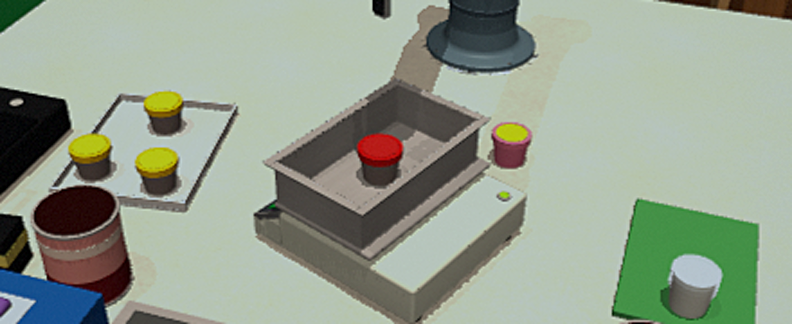

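The red cup stands upright in the pan at crop (380,157). The three yellow cups are upright in the tray, at (163,112), (91,157) and (158,170). The pan, stack and look-alike haven't moved, and the gripper is clear.

```bash
python3 -c "
from station import manip
print(manip.hand_in())"
```

```text
the job is handed in; nothing more can be done
None
```

Job handed in at about 19 s on the robot clock: the yellow-lidded cup is upright on the tray, the green key was held down at about 5–10 N for about half a second (the display gave no sign either way of a tare), and the red-lidded cup stands upright in the pan.

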